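Lay out valve bushes by diameter

TASK

Set the four loose brass bushes out on the layout board for reassembly, in order of outside diameter (their heights do not count): the widest on the round seat next to the red block, then ever narrower seat by seat, to the narrowest next to the grey block. Stand each one upright in the middle of its seat, never tipping one over or dropping it, and leave all four standing free.

Things in the scene. Friction and masses are not known exactly. Their poses are not given: they have to be found in the camera images.
- bush_52: Loose plain brass bush (upright tube, open bore), the widest of four: outside diameter 52 mm, bore 36 mm, height 44 mm. It stands on the black mat (mat top at z = 3 mm). Origin: centre of its underside; z up along its axis.
- bush_44: Loose plain brass bush (upright tube, open bore), the second widest of four: outside diameter 44 mm, bore 30 mm, height 56 mm. It stands on the black mat (mat top at z = 3 mm). Origin: centre of its underside; z up along its axis.
- bush_36: Loose plain brass bush (upright tube, open bore), the third widest of four: outside diameter 36 mm, bore 22 mm, height 38 mm. It stands on the black mat (mat top at z = 3 mm). Origin: centre of its underside; z up along its axis.
- bush_28: Loose plain brass bush (upright tube, open bore), the narrowest of four: outside diameter 28 mm, bore 16 mm, height 50 mm. It stands on the black mat (mat top at z = 3 mm). Origin: centre of its underside; z up along its axis.
- seat_a: Round grey rubber seat with white and black edge rings, 62 mm across, 3 mm thick, fixed on the wooden layout board (100 x 420 mm, top at z = 18 mm), at the +y end of the row. Seats are about 80 mm apart. Origin: centre of its underside, on the board's top; a bush stands 3 mm above it. x across the board, y along the row.
- seat_b: Round grey rubber seat with white and black edge rings, 62 mm across, 3 mm thick, fixed on the wooden layout board (100 x 420 mm, top at z = 18 mm), second in the row, next to seat_a. Seats are about 80 mm apart. Origin: centre of its underside, on the board's top; a bush stands 3 mm above it. x across the board, y along the row.
- seat_c: Round grey rubber seat with white and black edge rings, 62 mm across, 3 mm thick, fixed on the wooden layout board (100 x 420 mm, top at z = 18 mm), third in the row, next to seat_d. Seats are about 80 mm apart. Origin: centre of its underside, on the board's top; a bush stands 3 mm above it. x across the board, y along the row.
- seat_d: Round grey rubber seat with white and black edge rings, 62 mm across, 3 mm thick, fixed on the wooden layout board (100 x 420 mm, top at z = 18 mm), at the -y end of the row. Seats are about 80 mm apart. Origin: centre of its underside, on the board's top; a bush stands 3 mm above it. x across the board, y along the row.
- red_block: Fixed red painted block at one end of the layout board (either end, changing from start to start), 70 mm across the board, 22 mm along it, 30 mm high, about 60 mm from the centre of the nearest seat; it marks the end where the widest bush goes. Origin: centre of its underside, on the board's top.
- grey_block: Fixed grey painted block at one end of the layout board (either end, changing from start to start), 70 mm across the board, 22 mm along it, 30 mm high, about 60 mm from the centre of the nearest seat; it marks the end where the narrowest bush goes. Origin: centre of its underside, on the board's top.

How it is judged:
By the outcome, as a careful person would: the job done as asked, in the order asked, and still so for the second after the job is handed in, with the robot touching nothing.
It also fails if it takes over 101 s, if anything falls off the work surface, if the arm or the gripper's body presses on something with over 40 N, if the wrist force passes 120 N, or if a joint passes its speed limit or range.

ROBOT

A 7-joint arm with a two-finger parallel gripper is mounted at the origin on the work surface. World frame = base frame: x ahead of the robot, y to its left, z up, the work surface at z = 0. Lengths are in m, angles in rad, forces in N, time in s.
With the tool pointing down it reaches from about 0.425 to 0.875 m from the base axis. Payload 9.9 kg.
Tool frame: the origin (TCP) lies midway between the tips of the shut fingers; the grasp point (between the pads) lies 19 mm behind it; z points along the fingers, y is the line along which they close (so a half turn about z gives the same grasp; the last joint's range is limited). The gripper opens to 85 mm and grips with 20 to 120 N. Pads are 22 mm wide; open, the fingers measure 114 mm over their backs; the gripper's body (76 mm by 85 mm) begins 54 mm behind the grasp point. The pads swing forward as they close: fully open they stand 13 mm farther back than shut.
Start: joints at [-1.24, 0.576, 0.025, 1.437, -0.015, 1.129, -0.057], TCP at [0.272, 0.618, 0.231] pointing down, gripper open.
Joint ranges: [-2.76, 2.76], [-0.34, 2.15], [-1.52, 1.57], [0.19, 2.46], [-1.09, 4.23], [0.17, 1.99], [-2.82, 2.82]. Speed limits (rad/s): [2.22, 2.22, 3.01, 3.01, 3.14, 3.14, 3.14].

INTERFACE

Orientations are given as a unit quaternion [w, x, y, z].
In Python, from plant import arm, vision, workorder gives the robot as it stands (arm), with the cameras (vision) and the job (workorder).
- The arm moves only by the tool step_hand, called after "Request:" as a command line: name --argument value ..., lists and objects as JSON in quotes. Schema: {"type":"object","properties":{"steps":{"type":"array","items":{"type":"number"},"minItems":6,"maxItems":48},"jaw":{"type":"number"},"only":{"type":"string"},"quiet":{"type":"boolean"},"lines":{"type":"string"}},"required":["steps"],"additionalProperties":false}. steps is one flat list of numbers that holds 1 to 8 rows one after another, with no inner brackets; each row has 6 numbers: dx, dy, dz in normalised numbers (1 is 0.2 m), then a rotation vector rx, ry, rz in normalised numbers (1 is 180 degrees); each row shifts and turns the commanded pose from where the row before left it, along the tool's axes as they then stand; what a row does not reach is not made up. A row lasts 1/12 s, in which the tool goes at most 0.0417 m and 0.125 rad, less where a joint would pass 70% of its speed; a pose out of reach is approached as far as the arm can. jaw is the opening from 0.0 (shut) to 1.0 (fully open), set as the call begins (left out keeps the last). The fingers move at their own pace and stop on an object; the grip force is fixed at half the most. Time passes only in rows, so rows that do not move let the fingers close. The tool returns the time, the measured TCP pose, the force, the opening and the grip force at its end. only (a regular expression) keeps the lines of the reply that match it, lines (a string "A,B") keeps lines A to B, and quiet returns only ok. A shift or turn number past 1, either way, is cut back to 1. Input that does not fit is refused with a message, and nothing moves.
- arm.get_obs(): the state, without advancing time (a new reading comes with each control period).
- vision.get_image(name): name is "side" or "top"; returns the picture (384x512x3 uint8, red, green, blue); there is no depth.
- vision.get_calibration(name): a dict with "fx", "fy", "cx", "cy" (pixels), "k1" (the pictures are not rectified: a ray, as slopes to the right and down, at radius r is drawn at 1 + k1 r^2 times it, then the intrinsics apply), "R" (3x3) and "t" (3): a world point X has camera coordinates R X + t. Camera axes: x right, y down, z forward; pixel columns grow to the right and rows downward; lengths in m; the calibration is good to about 2 mm. A picture is of the moment at which its call begins. get_calibration takes no time and is no camera call.
- workorder.hand_in(): hands the job in; it is judged then, once.
The state is a dict: "time": time; "qpos": joint angles; "joint_velocities": joint speeds; "effort": joint torques, N m; "ee_pos": TCP position; "eef_rot": TCP orientation; "force": force on the tool from outside, world axes, zero at the start; "torque": the same for the moment, N m; "gripper_width": opening from 0.0 (shut) to 1.0 (fully open); "gripper_force": force on a finger pad.
Only numpy, scipy, OpenCV 4.12 (cv2) and the standard library are available. Lean on these libraries where they do the work, as an engineer would, in place of code of your own. Each camera call takes 0.05 s, during which the arm holds its last target. There are 200 camera calls.

## Working session

There is one attempt and no reset: what is moved stays moved. The work goes in short steps, Python scripts to look and compute and a tool call to move; the robot and the scene stay as the last step left them, time stands still between calls to the robot, and variables do not carry over. Pictures are saved under pics/ and viewed, at most 14 in all, crops included, and the job is handed in when it is done.

```bash
ls; mkdir -p pics; python3 - <<'E'
from plant import arm, vision, workorder
import cv2
for n in("top","side"):
    cv2.imwrite(f"pics/{n}0.png",vision.get_image(n)[:,:,::-1]); c=vision.get_calibration(n); print(n,c)
o=arm.get_obs(); print(o)
E
```

```text
pics
plant.py
top {'fx': 378.10762575805376, 'fy': 378.10762575805376, 'cx': 259.65853141088377, 'cy': 195.58821665061947, 'k1': -0.04252820781237662, 'R': array([[-0.02638222, -0.9995902 ,  0.01110929],
       [-0.99448758,  0.02511614, -0.10180195],
       [ 0.10148121, -0.01373381, -0.99474265]]), 't': array([0.02502833, 0.577398  , 0.7323567 ])}
side {'fx': 447.2701006060485, 'fy': 447.2701006060485, 'cx': 253.9862230422025, 'cy': 199.56844726442543, 'k1': -0.09240011824943359, 'R': array([[ 0.96769404, -0.25138037,  0.01939447],
       [-0.1526601 , -0.64541067, -0.74842499],
       [ 0.20065675,  0.72128564, -0.66293581]]), 't': array([-0.53351293,  0.12618417,  0.91128263])}
{'time': 0.1, 'qpos': array([-1.2397963 ,  0.57643707,  0.02481548,  1.43781467, -0.01497904,
        1.129002  , -0.05646984]), 'joint_velocities': array([-0.00109033, -0.0018521 , -0.0008798 , -0.00087798, -0.00167311,
        0.00039585,  0.00041379]), 'effort': array([ 6.24254812e-03, -7.67289090e+01,  2.25752346e+00, -2.86599004e+01,
        1.57304469e-02,  8.76991980e-03,  5.22716206e-06]), 'ee_pos': array([0.2718501 , 0.61739802, 0.23053884]), 'eef_rot': array([-1.14367900e-04,  2.05868086e-01,  9.78579474e-01, -7.29572634e-04]), 'force': array([ 0.00825887, -0.14665862,  0.07441661]), 'torque': array([-0.03422414, -0.05041444,  0.07128365]), 'gripper_force': 0.0, 'gripper_width': 0.9995264171835742}
```

View pics/top0.png

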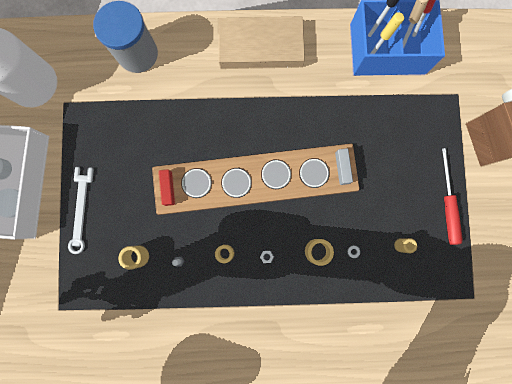

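View pics/side0.png

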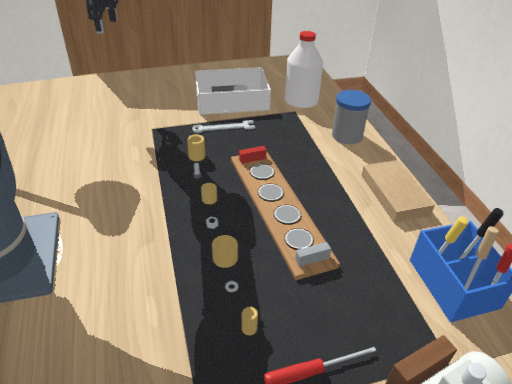

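The top view (up = +x, right = −y) shows the red block at the left, the +y end (166,187), and the grey block at the right (345,166). The seats are at about (197,183), (237,182), (277,174) and (315,173), and the bushes at about (133,257), (224,253), (319,251) and (406,245). The side view shows the same bushes at (196,148), (209,194), (225,251) and (250,321). Next I'll measure by fitting cylinders to the silhouettes in both views.

```bash
cat > h.py <<'E'
import numpy as np, cv2
from scipy.optimize import least_squares, minimize
from plant import arm, vision, workorder
CAL={n:vision.get_calibration(n) for n in("top","side")}
def proj(n,X):
    c=CAL[n]; p=np.atleast_2d(X)@c["R"].T+c["t"]; s=p[:,:2]/p[:,2:]
    s=s*(1+c["k1"]*(s**2).sum(1,keepdims=True))
    return s*[c["fx"],c["fy"]]+[c["cx"],c["cy"]]
def ray(n,uv):
    c=CAL[n]; d=(np.array(uv,float)-[c["cx"],c["cy"]])/[c["fx"],c["fy"]]; s=d.copy()
    for _ in range(10): s=d/(1+c["k1"]*(s@s))
    return -c["R"].T@c["t"], c["R"].T@np.r_[s,1]
def atz(n,uv,z):
    o,d=ray(n,uv); return o+d*(z-o[2])/d[2]
def tri(a,b):
    "point from top pixel a and side pixel b, and pixel residual"
    r=least_squares(lambda X:np.r_[proj("top",X)[0]-a,proj("side",X)[0]-b],atz("top",a,.03))
    return r.x,np.sqrt((r.fun**2).mean())
T=np.linspace(0,2*np.pi,48,endpoint=False); C=np.c_[np.cos(T),np.sin(T),0*T]
def hull(n,p,d,h):
    q=np.r_[p+C*d/2,p+C*d/2+[0,0,h]]; return cv2.convexHull(proj(n,q).astype(np.float32))[:,0]
def brass(im):
    h=cv2.cvtColor(im,cv2.COLOR_RGB2HSV)
    return cv2.inRange(h,(15,110,40),(32,255,255))
E
python3 - <<'E'
from h import *
for n,(x,y,w,hh),k in(("top",(110,140,320,135),2.5),("side",(170,110,190,240),2.5)):
    im=cv2.imread(f"pics/{n}0.png"); m=brass(im[:,:,::-1].copy())
    cr=cv2.resize(im[y:y+hh,x:x+w],None,fx=k,fy=k,interpolation=cv2.INTER_CUBIC)
    mm=cv2.resize(m[y:y+hh,x:x+w],None,fx=k,fy=k,interpolation=cv2.INTER_NEAREST)
    cv2.imwrite(f"pics/{n}c.png",np.vstack([cr[:, :],cv2.cvtColor(mm,8)][:1]) if n=="side" else np.vstack([cr[:260],cr[220:],cv2.cvtColor(mm,8)[220:]])[:600])
    N,L,S,Ct=cv2.connectedComponentsWithStats(m)
    print(n,[(S[i].tolist(),Ct[i].round(1).tolist()) for i in range(1,N) if S[i,4]>40])
E
```

```text
top [([381, 13, 23, 27, 292], [391.9, 25.6]), ([331, 144, 17, 12, 41], [338.3, 148.0]), ([305, 239, 29, 27, 394], [319.3, 251.9]), ([395, 238, 22, 15, 220], [404.8, 246.0]), ([215, 245, 19, 18, 192], [223.8, 253.5]), ([121, 246, 28, 23, 365], [134.9, 257.5])]
side [([56, 0, 21, 31, 158], [66.6, 11.5]), ([127, 0, 44, 27, 310], [148.6, 12.7]), ([160, 0, 22, 8, 49], [170.1, 2.5]), ([210, 0, 11, 25, 78], [215.0, 10.8]), ([185, 2, 18, 19, 91], [192.0, 10.6]), ([164, 5, 19, 17, 56], [175.3, 12.2]), ([220, 5, 13, 15, 49], [224.2, 12.5]), ([229, 5, 42, 51, 492], [253.8, 27.5]), ([117, 10, 23, 33, 152], [127.2, 24.5]), ([217, 20, 13, 13, 52], [222.7, 26.0]), ([66, 22, 23, 39, 184], [75.7, 38.9]), ([187, 23, 14, 14, 68], [193.8, 28.9]), ([161, 27, 19, 15, 64], [169.5, 34.7]), ([141, 28, 39, 40, 269], [156.0, 50.5]), ([151, 28, 13, 14, 51], [157.4, 35.0]), ([181, 31, 12, 12, 43], [185.8, 36.9]), ([214, 35, 11, 16, 50], [218.9, 42.6]), ([77, 37, 49, 38, 411], [99.1, 57.8]), ([194, 38, 11, 25, 94], [198.4, 50.9]), ([205, 41, 10, 21, 57], [208.4, 51.5]), ([124, 44, 20, 21, 87], [135.3, 51.4]), ([188, 134, 17, 27, 394], [195.9, 147.4]), ([232, 155, 92, 125, 2216], [279.1, 213.3]), ([201, 183, 16, 21, 301], [208.6, 192.9]), ([445, 217, 23, 26, 291], [456.2, 229.4]), ([212, 235, 26, 33, 731], [224.6, 250.8]), ([330, 251, 9, 17, 46], [334.0, 259.0]), ([242, 307, 16, 28, 403], [249.3, 320.6])]
```

View pics/topc.png

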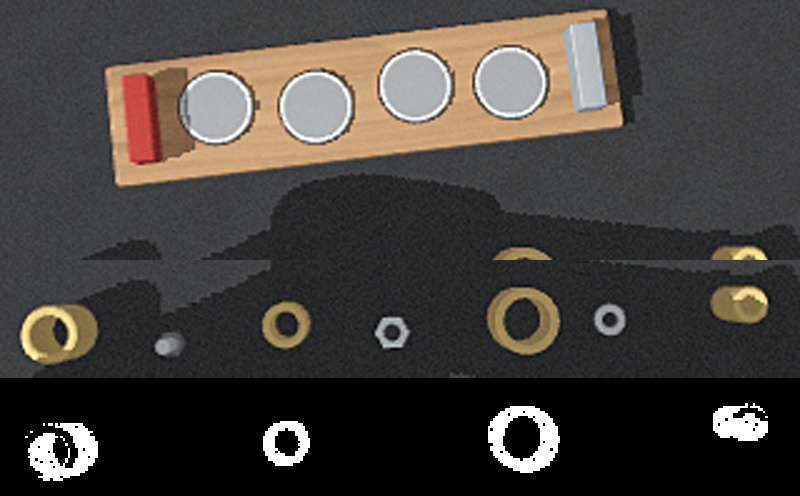

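View pics/sidec.png

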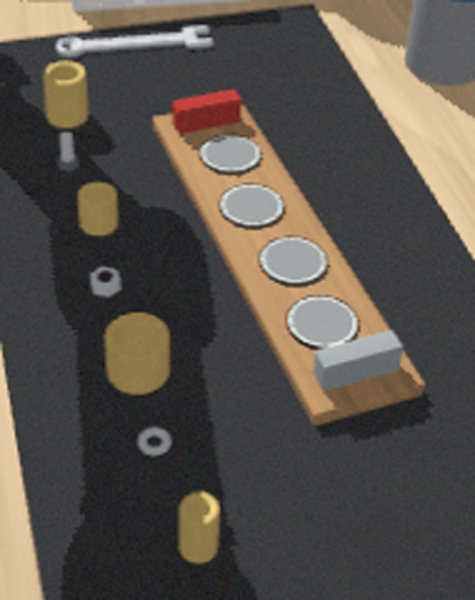

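The crops show the bushes from +y to −y as 44, 36, 52 and 28, all upright, with small nuts and a pin between them on the mat. The seats are unevenly offset in x. Now I'll fit bush and seat positions from both views.

```bash
cat >> h.py <<'E'
DIM={52:44,44:56,36:38,28:50}
def bmask(im,box):
    "soft filled brass silhouette in box (x,y,w,h): convex hull of R-B mask"
    x,y,w,h=box; m=np.zeros(im.shape[:2],np.uint8); f=im.astype(int)
    m[y:y+h,x:x+w]=((f[...,0]-f[...,2])>25)[y:y+h,x:x+w]
    N,L,S,_=cv2.connectedComponentsWithStats(m); i=1+S[1:,4].argmax()
    m=(L==i).astype(np.uint8); pts=cv2.findNonZero(m); hl=cv2.convexHull(pts)
    o=np.zeros_like(m); cv2.fillPoly(o,[hl],1); return o
def soft(n,p,d,h,shape):
    o=np.zeros(shape,np.uint8); cv2.fillPoly(o,[np.round((hull(n,p,d,h))*64).astype(np.int32)],255,cv2.LINE_AA,6); return o/255.
def fit(masks,p0,D,H,freez=True):
    "masks {view:mask}; moment match of silhouettes -> x,y,z"
    def mom(m):
        M=cv2.moments(np.asarray(m,np.float32)); return np.array([M["m10"],M["m01"]])/M["m00"]
    t={n:mom(m) for n,m in masks.items()}
    def f(q): 
        p=np.r_[q[:2],q[2] if freez else p0[2]]
        return np.concatenate([mom(soft(n,p,D,H,m.shape))-t[n] for n,m in masks.items()])
    r=least_squares(f,np.array(p0)[:3 if freez else 2],diff_step=1e-2,x_scale=.01)
    p=np.r_[r.x[:2],r.x[2] if freez else p0[2]]
    iou={n:round(float(np.minimum(soft(n,p,D,H,m.shape),m).sum()/np.maximum(soft(n,p,D,H,m.shape),m).sum()),3) for n,m in masks.items()}
    return p,r.fun.round(2),iou
E
python3 - <<'E'
from h import *
I={n:cv2.imread(f"pics/{n}0.png")[:,:,::-1].copy() for n in CAL}
B={44:((115,240,40,34),(180,128,32,38)),36:((208,238,34,32),(194,178,30,34)),52:((298,232,44,42),(205,228,40,46)),28:((385,230,40,30),(236,300,28,42))}
for d,(a,b) in B.items():
    M={"top":bmask(I["top"],a),"side":bmask(I["side"],b)}
    u,v,w,h=a
    p0=np.r_[atz("top",(u+w/2,v+h/2),.025)[:2],.003]
    for D in ((d,)):
        p,f,i=fit(M,p0,D/1e3,DIM[D]/1e3); p2,f2,_=fit(M,np.r_[p0[:2],.003],D/1e3,DIM[D]/1e3,False)
        print(D,p.round(4),f,i,"z fixed",p2.round(4),f2, {n:[int(m.sum()),int(soft(n,p,D/1e3,DIM[D]/1e3,m.shape).sum())] for n,m in M.items()},"r",np.hypot(*p[:2]).round(3))
# seats: white/grey interior
st={}
for n,boxes in(("top",[(178,163,38,40),(218,163,38,40),(258,155,38,40),(297,154,36,40)]),("side",[(244,160,36,24),(252,180,40,26),(270,200,36,32),(280,222,40,30)])):
    g=I[n].astype(int); m=((g.max(2)-g.min(2)<28)&(g.min(2)>95)).astype(np.uint8)
    st[n]=[]
    for x,y,w,h in boxes:
        s=np.zeros_like(m); s[y:y+h,x:x+w]=m[y:y+h,x:x+w]; N,L,S,_=cv2.connectedComponentsWithStats(s); i=1+S[1:,4].argmax()
        hl=cv2.convexHull(cv2.findNonZero((L==i).astype(np.uint8))); e=cv2.fitEllipse(hl); st[n].append(e); 
for a,b in zip(st["top"],st["side"]):
    X,r=tri(a[0],b[0]); print(np.round(a[0],1),np.round(a[1],1),np.round(b[0],1),np.round(b[1],1),"X",X.round(4),r.round(2),"topz21",atz("top",a[0],.021).round(4)[:2],"sidez21",atz("side",b[0],.021).round(4)[:2])
E
```

```text
44 [0.4619 0.263  0.0031] [ 0.06  0.08  0.29 -0.02] {'top': 0.933, 'side': 0.933} z fixed [0.4619 0.2631 0.003 ] [-0.01  0.09  0.28 -0.02] {'top': [616, 651], 'side': [463, 473]} r 0.532
36 [0.4634 0.084  0.0025] [ 0.01  0.24  0.33 -0.15] {'top': 0.894, 'side': 0.881} z fixed [0.4634 0.0838 0.003 ] [ 0.1   0.25  0.38 -0.19] {'top': [295, 324], 'side': [316, 351]} r 0.471
52 [ 0.4622 -0.1034 -0.0006] [-0.9   0.3   0.35  0.53] {'top': 0.906, 'side': 0.928} z fixed [ 0.4621 -0.1049  0.003 ] [ 0.12  0.49  0.45 -0.03] {'top': [645, 682], 'side': [767, 807]} r 0.474
28 [ 0.4697 -0.2797  0.0033] [-0.05  0.39  0.33 -0.05] {'top': 0.886, 'side': 0.914} z fixed [ 0.4697 -0.2797  0.003 ] [-0.09  0.39  0.31 -0.03] {'top': [304, 327], 'side': [446, 471]} r 0.547
[196.  182.6] [28.7 29.3] [261.8 170.9] [14.4 24.1] X [0.6082 0.1394 0.0204] 0.19 topz21 [0.6086 0.1392] sidez21 [0.6073 0.1387]
[235.9 182.4] [28.8 29.2] [270.3 191.6] [16.2 25.2] X [0.6066 0.058  0.0202] 0.19 topz21 [0.607  0.0579] sidez21 [0.6057 0.0572]
[275.7 173.8] [28.4 29.2] [287.  213.6] [18.1 26.8] X [ 0.6221 -0.0239  0.0204] 0.24 topz21 [ 0.6227 -0.0241] sidez21 [ 0.6211 -0.0245]
[313.7 172.5] [28.1 28.9] [302.3 241.6] [23.1 37.5] X [ 0.6279 -0.1047  0.0102] 0.89 topz21 [ 0.6236 -0.1024] sidez21 [ 0.6264 -0.1141]
```

Careful with the scale: shifts go in shares of 0.2 m and turns go in shares of 180 degrees. That gives: 0.1156 rad is 0.0368.

```bash
python3 - <<'E'
from h import *
print(tri((313.7,172.5),(298.8,238.8)))
E
```

```text
(array([ 0.62344585, -0.10256054,  0.01844757]), np.float64(0.18905444197702556))
```

Request:
step_hand --steps '[0,0,0,0,0,0.0368,0,0,0,0,0,0.0368,0,0,0,0,0,0.0368,0,0,0,0,0,0.0368,0,0,0,0,0,0.0368]' --jaw 1.0

```text
time: 0.52
ee_pos: [0.2719, 0.6175, 0.2308]
eef_rot: [0.0, 0.479, 0.878, -0.0]
force: [0.5, -0.8, 0.4]
gripper_width: 1.0
gripper_force: 0.0
```

Request:
step_hand --steps '[0,0,0,0,0,0.0368,0,0,0,0,0,0.0368,0,0,0,0,0,0.0368,0,0,0,0,0,0.0368,0,0,0,0,0,0.0368]'

```text
time: 0.93
ee_pos: [0.2718, 0.6175, 0.2308]
eef_rot: [0.0, 0.709, 0.705, -0.0]
force: [-0.2, 0.0, -0.4]
gripper_width: 1.0
gripper_force: 0.0
```

Request:
step_hand --steps '[-0.15,0.08,0.04,0,0,0,-0.15,0.08,0.04,0,0,0,-0.15,0.08,0.04,0,0,0,-0.15,0.08,0.04,0,0,0]'

```text
time: 1.27
ee_pos: [0.3362, 0.4963, 0.1986]
eef_rot: [0.0, 0.707, 0.707, -0.0]
force: [0.9, -0.4, -0.0]
gripper_width: 0.999
gripper_force: 0.0
```

In the tool's units: -0.0292 m is -0.146, -0.0291 m is -0.1455.

Request:
step_hand --steps '[-0.1455,0.0785,0.0615,0,0,0,-0.1455,0.0785,0.0615,0,0,0,-0.1455,0.0785,0.0615,0,0,0,-0.1455,0.0785,0.0615,0,0,0,-0.1455,0.0785,0.0615,0,0,0,-0.1455,0.0785,0.0615,0,0,0,-0.146,0.079,0.0615,0,0,0,-0.146,0.079,0.0615,0,0,0]'

```text
time: 1.93
ee_pos: [0.4621, 0.2634, 0.1002]
eef_rot: [-0.0, 0.707, 0.707, -0.0]
force: [0.1, 0.2, -0.1]
gripper_width: 0.997
gripper_force: 0.0
```

Request:
step_hand --steps '[0,0,0.15,0,0,0,0,0,0.15,0,0,0,0,0,0.0725,0,0,0,0,0,0.04,0,0,0,0,0,0,0,0,0]'

```text
time: 2.35
ee_pos: [0.461, 0.2642, 0.0168]
eef_rot: [-0.0, 0.707, 0.707, -0.001]
force: [-0.0, 0.4, -0.3]
gripper_width: 1.004
gripper_force: 0.0
```

```bash
python3 - <<'E'
from h import *
cv2.imwrite("pics/g44.png",np.hstack([cv2.resize(vision.get_image("top")[200:300,90:190,::-1],None,fx=4,fy=4),cv2.resize(vision.get_image("side")[100:200,150:250,::-1],None,fx=4,fy=4)]))
E
```

```text
(no output)
```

View pics/g44.png

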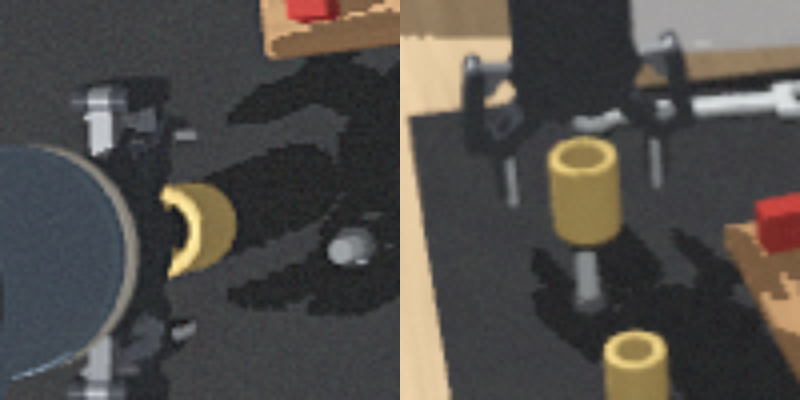

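The open fingertips straddle bush_44. In the side view the tip midpoint is at about (195,148), on the bush centre, and the top view is also centred. Closing.

Request:
step_hand --steps '[0,0,0,0,0,0,0,0,0,0,0,0,0,0,0,0,0,0,0,0,0,0,0,0,0,0,0,0,0,0,0,0,0,0,0,0,0,0,0,0,0,0,0,0,0,0,0,0]' --jaw 0.0

```text
time: 3.12
ee_pos: [0.4623, 0.2652, 0.0195]
eef_rot: [0.0, 0.707, 0.707, 0.001]
force: [-1.1, -0.3, 9.6]
gripper_width: 0.507
gripper_force: 59.5
```

Request:
step_hand --steps '[0,0,-0.05,0,0,0,0,0,-0.15,0,0,0,0,0,-0.2,0,0,0,0,0,-0.1,0,0,0,0,0,0,0,0,0]'

```text
time: 3.53
ee_pos: [0.4638, 0.2657, 0.123]
eef_rot: [0.001, 0.707, 0.707, 0.003]
force: [1.1, 0.4, -3.5]
gripper_width: 0.508
gripper_force: 62.6
```

```bash
python3 - <<'E'
from h import *
cv2.imwrite("pics/h44.png",np.hstack([cv2.resize(vision.get_image("top")[200:300,90:190,::-1],None,fx=4,fy=4),cv2.resize(vision.get_image("side")[80:180,150:250,::-1],None,fx=4,fy=4)]))
E
```

```text
(no output)
```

View pics/h44.png

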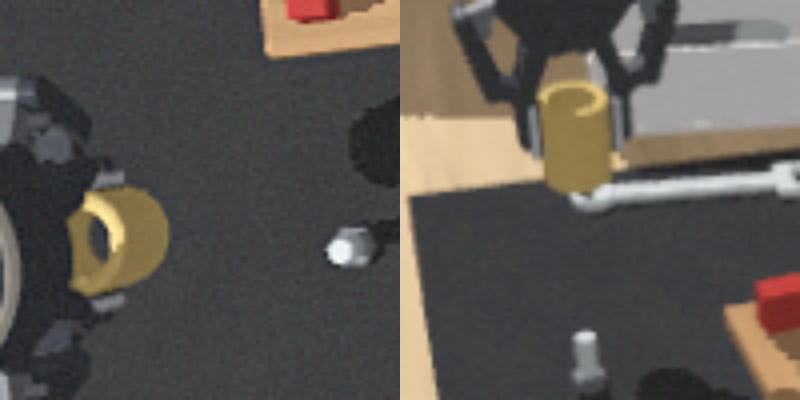

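In the tool's units: -0.0258 m is -0.129, 0.0179 m is 0.0895.

Request:
step_hand --steps '[-0.129,0.089,0,0,0,0,-0.129,0.089,0,0,0,0,-0.129,0.089,0,0,0,0,-0.129,0.089,0,0,0,0,-0.129,0.089,0,0,0,0,-0.129,0.0895,0,0,0,0,-0.129,0.0895,0,0,0,0,-0.129,0.0895,0,0,0,0]'

```text
time: 4.3
ee_pos: [0.6038, 0.057, 0.1162]
eef_rot: [-0.001, 0.707, 0.707, -0.001]
force: [0.8, 0.1, -4.7]
gripper_width: 0.507
gripper_force: 62.5
```

Request:
step_hand --steps '[0,0,0.125,0,0,0,0,0,0.125,0,0,0,0,0,0.05,0,0,0,0,0,0,0,0,0,0,0,0,0,0,0]'

```text
time: 4.72
ee_pos: [0.6035, 0.0586, 0.0574]
eef_rot: [-0.001, 0.707, 0.707, -0.001]
force: [-0.1, 0.7, -3.2]
gripper_width: 0.504
gripper_force: 62.3
```

```bash
python3 - <<'E'
from h import *
o=arm.get_obs();print(o["ee_pos"],o["eef_rot"])
I={n:vision.get_image(n) for n in CAL}
for n in I: cv2.imwrite(f"pics/b1{n}.png",I[n][:,:,::-1])
p=o["ee_pos"]+[0,0,-.0165]; q=[proj(n,p+[0,0,.03])[0] for n in I]; print(q)
t,s=[np.maximum(x.astype(int)-50,0) for x in q]
cv2.imwrite("pics/p44.png",np.hstack([cv2.resize(I["top"][t[1]:t[1]+100,t[0]:t[0]+100,::-1],None,fx=4,fy=4),cv2.resize(I["side"][s[1]:s[1]+100,s[0]:s[0]+100,::-1],None,fx=4,fy=4)])); print(t,s)
E
```

```text
[0.60352344 0.05864525 0.05739109] [-0.0008984   0.70693386  0.70727818 -0.00113233]
[array([234.15662114, 180.65033842]), array([270.14626591, 174.83325612])]
[184 130] [220 124]
```

View pics/p44.png

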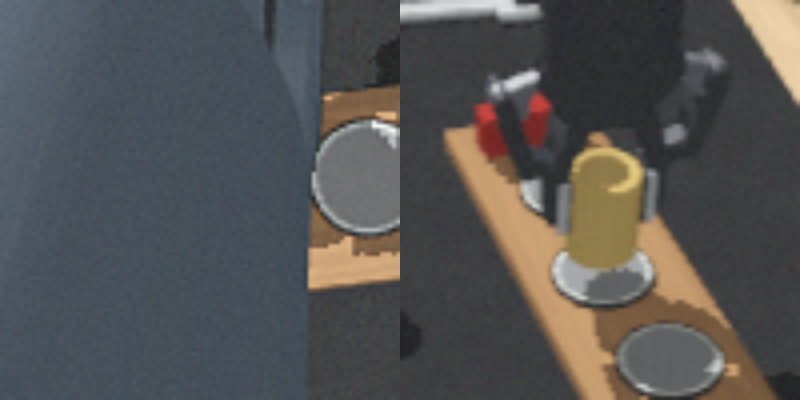

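The top view is blocked by the arm. The side view shows bush_44 held upright above seat_b, with its axis column at about 271 and its bottom edge at about row 191. I'll fit it from the side view, using the known hand-to-base height.

```bash
cat >> h.py <<'E'
def held(im,tcp,dz,d):
    "bush centre minus tcp (x,y) from side view: extents in lower half (below pads)"
    H=DIM[d]/1e3; D=d/1e3; hsv=cv2.cvtColor(im,cv2.COLOR_RGB2HSV); 
    z=tcp[2]+dz
    def f(q):
        p=np.r_[tcp[:2]+q,z]; return soft("side",p,D,H,im.shape[:2])
    b=cv2.inRange(hsv,(20,120,50),(33,255,255))>0
    x,y,w,h=cv2.boundingRect(hull("side",np.r_[tcp[:2],z],D,H)); y0,x0=y-6,x-6; sl=np.s_[y0:y+h+6,x0:x+w+6]
    m=b[sl].astype(float)
    best=min(((np.abs(f(np.array([a,c])/1e3)[sl]-m).sum(),a,c) for a in np.arange(-6,6.1,.5) for c in np.arange(-6,6.1,.5)))
    return best,m.sum(),f(np.array(best[1:])/1e3)[sl].sum(),b
E
python3 - <<'E'
from h import *
im=cv2.imread("pics/b1side.png")[:,:,::-1].copy(); t=arm.get_obs()["ee_pos"]
r=held(im,t,-.0165,44); print(r[:3])
b=r[3]; print("\n".join("".join("#" if v else "." for v in row[255:290]) for row in b[155:197]))
for y in (0,-.002): h=hull("side",t+[0,y,-.0165],.044,.056); print(h.min(0),h.max(0))
E
```

```text
((np.float64(216.36470588235295), np.float64(-1.5), np.float64(-0.5)), np.float64(385.0), np.float64(599.9372549019608))
...................................
...................................
...................................
...................................
...................................
...................................
............#......................
...................................
............#######................
..........###########..............
..........############.............
.........######.#####..............
........##############...#.........
........#.####.########..#.........
.........#######.####....#.........
.........#########......#..........
.........########......##..........
........################...........
.........################..........
........###..############..........
........#################..........
........################...........
........####.#########.#...........
........#################..........
........#########.##.###...........
.........###############...........
.........###############...........
........###.###.########...........
.......#.###############...........
......##################...........
......##################...........
.......################............
........###############............
........##############.............
..........##.##.#####..............
............#######................
...................................
...................................
...................................
...................................
...................................
...................................
[260.78925 159.28378] [280.98    190.27061]
[261.01382 159.78943] [281.2417  190.81863]
```

In the tool's units: 0.008 m is 0.04, 0.003 m is 0.015.

Request:
step_hand --steps '[0.0025,0.015,0,0,0,0,0,0,0.04,0,0,0,0,0,0.025,0,0,0,0,0,0,0,0,0,0,0,0,0,0,0]'

```text
time: 5.23
ee_pos: [0.6071, 0.0589, 0.045]
eef_rot: [-0.0, 0.707, 0.707, -0.0]
force: [0.9, -0.1, -3.5]
gripper_width: 0.509
gripper_force: 62.5
```

Request:
step_hand --steps '[0,0,0.015,0,0,0,0,0,0,0,0,0,0,0,0,0,0,0]'

```text
time: 5.48
ee_pos: [0.6075, 0.0588, 0.0423]
eef_rot: [-0.0, 0.707, 0.707, -0.0]
force: [0.3, -0.3, -3.6]
gripper_width: 0.508
gripper_force: 62.5
```

In the tool's units: 0.0025 m is 0.0125, 0.001 m is 0.005.

Request:
step_hand --steps '[0,-0.0025,0.0125,0,0,0,0,0,0.005,0,0,0,0,0,0,0,0,0,0,0,0,0,0,0]'

```text
time: 5.82
ee_pos: [0.607, 0.0589, 0.0388]
eef_rot: [-0.0, 0.707, 0.707, -0.0]
force: [-0.0, 0.8, -3.6]
gripper_width: 0.505
gripper_force: 62.5
```

Request:
step_hand --steps '[0,0,0.005,0,0,0,0,0,0,0,0,0]'

```text
time: 5.98
ee_pos: [0.607, 0.0589, 0.0378]
eef_rot: [-0.0, 0.707, 0.707, -0.0]
force: [0.4, 0.4, -4.1]
gripper_width: 0.507
gripper_force: 62.5
```

In the tool's units: 0.0007 m is 0.0035.

Request:
step_hand --steps '[0,0,0.0035,0,0,0,0,0,0,0,0,0]'

```text
time: 6.15
ee_pos: [0.6071, 0.0589, 0.0377]
eef_rot: [0.0, 0.707, 0.707, 0.0]
force: [-2.7, 0.4, 2.3]
gripper_width: 0.503
gripper_force: 63.0
```

Request:
step_hand --steps '[0,0,0.003,0,0,0,0,0,0,0,0,0]'

```text
time: 6.32
ee_pos: [0.607, 0.0588, 0.0376]
eef_rot: [0.0, 0.707, 0.707, 0.0]
force: [-3.9, -1.5, 9.3]
gripper_width: 0.504
gripper_force: 63.6
```

Request:
step_hand --steps '[0,0,-0.004,0,0,0,0,0,0,0,0,0,0,0,0,0,0,0,0,0,0,0,0,0,0,0,0,0,0,0,0,0,0,0,0,0,0,0,0,0,0,0]' --jaw 1.0

```text
time: 6.9
ee_pos: [0.607, 0.0589, 0.0373]
eef_rot: [-0.0, 0.707, 0.707, -0.0]
force: [-0.0, -0.1, 0.6]
gripper_width: 1.0
gripper_force: 0.0
```

Request:
step_hand --steps '[0,0,-0.1,0,0,0,0,0,-0.15,0,0,0,0,0,-0.15,0,0,0,0.0315,-0.1795,0,0,0,0,0.0315,-0.1795,0,0,0,0,0.0315,-0.1795,0,0,0,0,0.0315,-0.1795,0,0,0,0,0,0,0,0,0,0]'

```text
time: 7.57
ee_pos: [0.4554, 0.0846, 0.1169]
eef_rot: [-0.003, 0.706, 0.708, -0.003]
force: [-2.2, 0.2, -1.2]
gripper_width: 1.0
gripper_force: 0.0
```

```bash
python3 - <<'E'
from h import *
I={n:vision.get_image(n) for n in CAL}
for n in I: cv2.imwrite(f"pics/b2{n}.png",I[n][:,:,::-1])
cv2.imwrite("pics/r44.png",np.hstack([cv2.resize(I["top"][140:270,150:280,::-1],None,fx=3,fy=3),cv2.resize(I["side"][110:240,180:310,::-1],None,fx=3,fy=3)]))
E
```

```text
(no output)
```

View pics/r44.png

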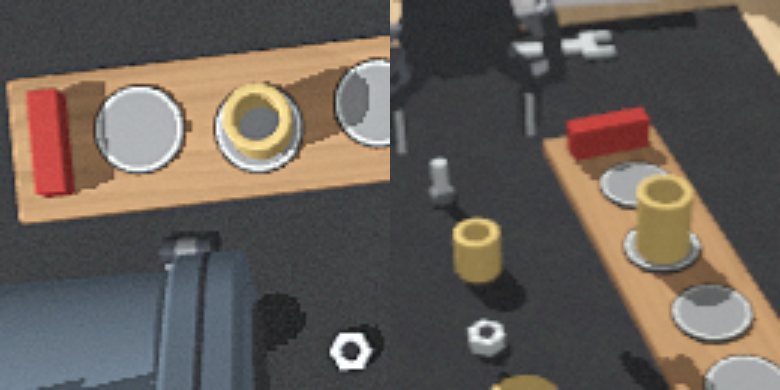

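bush_44 stands upright on seat_b, with its top rim at top px (236,179) and side px (271.3,173.3). Checking the centring numerically.

```bash
python3 - <<'E'
from h import *
I={n:cv2.imread(f"pics/b2{n}.png")[:,:,::-1].copy() for n in CAL}
from scipy.optimize import minimize
print(tri((236,179),(271.3,173.3)),atz("top",(236,179),.077),arm.get_obs()["ee_pos"])
# refine: brass = strongly saturated yellow vs wood/gray
for n,(x,y,w,h) in (("top",(222,164,30,34)),("side",(256,162,32,42))):
    hs=cv2.cvtColor(I[n],cv2.COLOR_RGB2HSV); m=(cv2.inRange(hs,(19,110,60),(33,255,255))>0)
    print("\n".join("".join("#" if v else "." for v in r[x:x+w]) for r in m[y:y+h]))
    pp=np.array([.6065,.0577,.021]); hl=hull(n,pp,.044,.056); print(n,x,y,hl.min(0),hl.max(0))
E
```

```text
(array([0.6052653 , 0.0547758 , 0.07808407]), np.float64(0.12106066015158558)) [0.60571467 0.0547679  0.077     ] [0.4625327  0.08453042 0.11778554]
..............................
..............................
..............................
..............................
..............................
..................#...........
..............................
...........#####.....#........
.........#########....#.......
........#########.....#.......
.......###########.....#......
......#######....##....#......
......#####........##...#.....
.....####...............#.....
...#.####...............#.....
...#.###................#.....
.....###................#.....
.....##.................#.....
......#.................#.....
......#.................#.....
.......#...............##.....
........#.............###.....
.....................###......
...........#.........###......
...................#####......
........#.........#####.......
........##############........
..........##########..........
............######............
..............................
.....................
[... 901 characters left out ...]
########........
......##################........
......##################........
.......################.........
.......################.........
.......################.........
.......################.........
.......################.........
.......################.........
.......################.........
........###############.........
.........#############..........
..........##########............
............######..............
................................
................................
................................
................................
................................
................................
side 256 162 [261.2824  166.96593] [281.22137 197.52263]
```

```bash
cat >> h.py <<'E'
SEAT={"a":(.608,.139),"b":(.6064,.0576),"c":(.622,-.0242),"d":(.6235,-.1025)}
def onseat(I,s,d):
    "bush centre minus seat centre (x,y) by chroma edge fit inside seat disc, per view"
    P=np.r_[SEAT[s],.021]; out={}
    for n in I:
        f=I[n].astype(float); c=(f[...,0]-f[...,2])/(f.sum(2)+30)
        disc=np.zeros(c.shape,np.uint8); cv2.fillConvexPoly(disc,np.round(proj(n,P+C*.0275)).astype(np.int32),1)
        if n=="side": disc|=(soft(n,P+[0,0,.012],d/1e3+.012,DIM[d]/1e3-.012,c.shape)>0).astype(np.uint8)
        else: disc|=0
        k=disc>0; ref=np.percentile(c[k],90); m=(c>ref*.5)
        # bore looks: fill
        mm=cv2.morphologyEx((m&k).astype(np.uint8),cv2.MORPH_OPEN,np.ones((2,2)))
        hl=cv2.convexHull(cv2.findNonZero(mm)); o=np.zeros_like(mm); cv2.fillPoly(o,[hl],1)
        g=np.arange(-8,8.1,.5); best=min((np.abs(soft(n,P+[a/1e3,b/1e3,0],d/1e3,DIM[d]/1e3,c.shape)-o)[k].sum(),a,b) for a in g for b in g)
        out[n]=(best,int(o.sum()))
    return out
E
python3 - <<'E'
from h import *
I={n:cv2.imread(f"pics/b2{n}.png")[:,:,::-1].copy() for n in CAL}
print(onseat(I,"b",44))
E
```

```text
{'top': ((np.float64(44.556862745098044), np.float64(0.5), np.float64(-2.5)), 447), 'side': ((np.float64(120.72941176470589), np.float64(3.0), np.float64(-2.5)), 691)}
```

In the tool's units: 0.035 m is 0.175, 0.03 m is 0.15.

Request:
step_hand --steps '[0,0,0.15,0,0,0,0,0,0.175,0,0,0,0,0,0.125,0,0,0,0,0,0.075,0,0,0,0,0,0.025,0,0,0,0,0,0,0,0,0]'

```text
time: 8.17
ee_pos: [0.464, 0.0836, 0.0062]
eef_rot: [-0.0, 0.707, 0.707, -0.001]
force: [0.1, 0.3, -1.3]
gripper_width: 1.005
gripper_force: 0.0
```

Request:
step_hand --steps '[0,0,0,0,0,0,0,0,0,0,0,0,0,0,0,0,0,0,0,0,0,0,0,0,0,0,0,0,0,0,0,0,0,0,0,0,0,0,0,0,0,0,0,0,0,0,0,0]' --jaw 0.0

```text
time: 8.83
ee_pos: [0.4641, 0.0843, 0.0085]
eef_rot: [0.0, 0.707, 0.707, 0.001]
force: [-1.7, 0.5, 10.6]
gripper_width: 0.404
gripper_force: 58.7
```

In the tool's units: -0.035 m is -0.175, -0.03 m is -0.15.

Request:
step_hand --steps '[0,0,-0.075,0,0,0,0,0,-0.15,0,0,0,0,0,-0.175,0,0,0,0,0,-0.1,0,0,0,0,0,0,0,0,0]'

```text
time: 9.25
ee_pos: [0.4654, 0.0845, 0.1114]
eef_rot: [0.002, 0.707, 0.707, 0.003]
force: [0.2, 0.5, -2.3]
gripper_width: 0.405
gripper_force: 60.5
```

Request:
step_hand --steps '[-0.089,0.132,0,0,0,0,-0.089,0.132,0,0,0,0,-0.089,0.132,0,0,0,0,-0.089,0.132,0,0,0,0,-0.089,0.132,0,0,0,0,-0.089,0.132,0,0,0,0,0,0,0,0,0,0,0,0,0,0,0,0]'

```text
time: 9.92
ee_pos: [0.6221, -0.0243, 0.1062]
eef_rot: [-0.0, 0.708, 0.706, -0.001]
force: [0.2, 0.7, -2.2]
gripper_width: 0.402
gripper_force: 60.7
```

Request:
step_hand --steps '[0,0,0.125,0,0,0,0,0,0.1,0,0,0,0,0,0.05,0,0,0,0,0,0,0,0,0,0,0,0,0,0,0]'

```text
time: 10.33
ee_pos: [0.6211, -0.0222, 0.0522]
eef_rot: [-0.001, 0.707, 0.707, -0.0]
force: [-0.1, -0.5, -1.8]
gripper_width: 0.401
gripper_force: 60.8
```

In the tool's units: 0.01 m is 0.05, 0.008 m is 0.04.

Request:
step_hand --steps '[0,0,0.05,0,0,0,0,0.005,0.04,0,0,0,0,0,0.02,0,0,0,0,0,0,0,0,0,0,0,0,0,0,0,0,0,0,0,0,0]'

```text
time: 10.83
ee_pos: [0.623, -0.0228, 0.0306]
eef_rot: [0.0, 0.707, 0.707, 0.0]
force: [0.3, -0.1, -1.5]
gripper_width: 0.404
gripper_force: 60.8
```

In the tool's units: 0.002 m is 0.01, 0.001 m is 0.005.

Request:
step_hand --steps '[0,-0.0015,0.01,0,0,0,0,0,0.005,0,0,0,0,0,0,0,0,0,0,0,0,0,0,0]'

```text
time: 11.17
ee_pos: [0.6225, -0.0228, 0.0274]
eef_rot: [-0.0, 0.707, 0.707, -0.0]
force: [1.2, -0.1, -1.7]
gripper_width: 0.407
gripper_force: 60.8
```

Request:
step_hand --steps '[0,0,0.004,0,0,0,0,0,0,0,0,0,0,0,0,0,0,0]'

```text
time: 11.42
ee_pos: [0.6227, -0.0228, 0.0267]
eef_rot: [0.0, 0.707, 0.707, 0.0]
force: [0.3, 0.2, -1.6]
gripper_width: 0.402
gripper_force: 60.8
```

Request:
step_hand --steps '[0,0,0.003,0,0,0,0,0,0,0,0,0,0,0,0,0,0,0]'

```text
time: 11.67
ee_pos: [0.6227, -0.0228, 0.0267]
eef_rot: [0.0, 0.707, 0.707, 0.0]
force: [-2.1, 0.4, 5.4]
gripper_width: 0.4
gripper_force: 61.6
```

Request:
step_hand --steps '[0,0,0,0,0,0,0,0,0,0,0,0,0,0,0,0,0,0,0,0,0,0,0,0,0,0,0,0,0,0,0,0,0,0,0,0,0,0,0,0,0,0]' --jaw 1.0

```text
time: 12.25
ee_pos: [0.6225, -0.0227, 0.0259]
eef_rot: [-0.0, 0.707, 0.707, -0.0]
force: [-0.1, -0.6, 0.7]
gripper_width: 1.002
gripper_force: 0.0
```

Request:
step_hand --steps '[0,0,-0.1,0,0,0,0,0,-0.15,0,0,0,0,0,-0.175,0,0,0,-0.101,-0.2,0,0,0,0,-0.101,-0.2,0,0,0,0,-0.101,-0.2,0,0,0,0,-0.101,-0.2,0,0,0,0,0,0,0,0,0,0]'

```text
time: 12.92
ee_pos: [0.4651, -0.1016, 0.111]
eef_rot: [-0.002, 0.709, 0.705, -0.003]
force: [-0.7, 0.2, -0.7]
gripper_width: 0.999
gripper_force: 0.0
```

Request:
step_hand --steps '[0,0,0,0,0,0]'

```text
time: 13.0
ee_pos: [0.4718, -0.0991, 0.1115]
eef_rot: [-0.0, 0.708, 0.706, -0.0]
force: [1.2, 0.9, -0.1]
gripper_width: 0.999
gripper_force: 0.0
```

```bash
python3 - <<'E'
from h import *
I={n:vision.get_image(n) for n in CAL}; print(arm.get_obs()["ee_pos"])
for n in I: cv2.imwrite(f"pics/b3{n}.png",I[n][:,:,::-1])
print(onseat(I,"b",44),onseat(I,"c",36))
cv2.imwrite("pics/r36.png",np.hstack([cv2.resize(I["top"][140:270,210:340,::-1],None,fx=3,fy=3),cv2.resize(I["side"][150:280,190:320,::-1],None,fx=3,fy=3)]))
E
```

```text
[ 0.47477826 -0.09768936  0.11133167]
{'top': ((np.float64(48.34117647058824), np.float64(0.5), np.float64(-2.5)), 442), 'side': ((np.float64(112.98431372549021), np.float64(3.0), np.float64(-2.5)), 666)} {'top': ((np.float64(43.2235294117647), np.float64(-3.0), np.float64(-0.5)), 308), 'side': ((np.float64(101.87843137254902), np.float64(4.0), np.float64(3.0)), 498)}
```

View pics/r36.png

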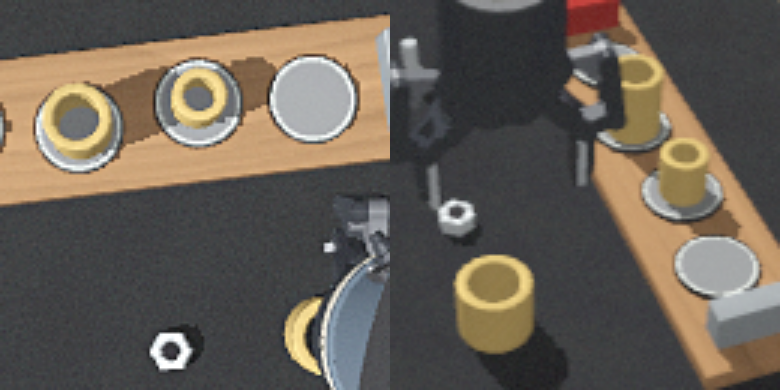

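bush_36 stands upright and centred on seat_c (rim at about top px (275.7,172)), and bush_44 is still on seat_b. The arm ended a little short of bush_52, so I'll correct and descend.

In the tool's units: -0.0127 m is -0.0635, 0.01 m is 0.05.

```bash
python3 - <<'E'
from h import *
print(atz("top",(275.7,172),.059),atz("top",(235.7,178.7),.077))
E
```

```text
[ 0.62024248 -0.02196013  0.059     ] [0.60630308 0.05532485 0.077     ]
```

Request:
step_hand --steps '[-0.0305,-0.0635,0.05,0,0,0,0,0,0.05,0,0,0,0,0,0,0,0,0,0,0,0,0,0,0]'

```text
time: 13.43
ee_pos: [0.462, -0.1034, 0.0907]
eef_rot: [-0.0, 0.707, 0.708, -0.0]
force: [0.5, 0.6, -1.2]
gripper_width: 0.999
gripper_force: 0.0
```

In the tool's units: 0.03 m is 0.15, 0.015 m is 0.075.

Request:
step_hand --steps '[0,0,0.15,0,0,0,0,0,0.15,0,0,0,0,0,0.075,0,0,0,0,0,0.025,0,0,0,0,0,0,0,0,0]'

```text
time: 13.85
ee_pos: [0.4614, -0.1036, 0.0103]
eef_rot: [-0.001, 0.707, 0.707, -0.0]
force: [0.1, -0.3, 0.2]
gripper_width: 0.999
gripper_force: 0.0
```

Request:
step_hand --steps '[0,0,0,0,0,0,0,0,0,0,0,0,0,0,0,0,0,0,0,0,0,0,0,0,0,0,0,0,0,0,0,0,0,0,0,0,0,0,0,0,0,0]' --jaw 0.0

```text
time: 14.43
ee_pos: [0.4624, -0.1041, 0.0126]
eef_rot: [0.001, 0.707, 0.707, 0.001]
force: [-0.2, 0.4, 11.2]
gripper_width: 0.599
gripper_force: 60.4
```

In the tool's units: -0.04 m is -0.2, -0.035 m is -0.175.

Request:
step_hand --steps '[0,0,-0.075,0,0,0,0,0,-0.175,0,0,0,0,0,-0.2,0,0,0,0,0,-0.11,0,0,0,0,0,0,0,0,0]'

```text
time: 14.85
ee_pos: [0.4633, -0.1045, 0.1277]
eef_rot: [0.003, 0.707, 0.707, 0.002]
force: [1.0, -0.3, -4.8]
gripper_width: 0.597
gripper_force: 65.1
```

Request:
step_hand --steps '[0.1525,0.091,0,0,0,0,0.1525,0.091,0,0,0,0,0.1525,0.091,0,0,0,0,0.1525,0.091,0,0,0,0,0.1525,0.091,0,0,0,0,0.1525,0.091,0,0,0,0,0.1525,0.091,0,0,0,0,0.1525,0.091,0,0,0,0]'

```text
time: 15.52
ee_pos: [0.6064, 0.1418, 0.1218]
eef_rot: [-0.001, 0.707, 0.707, -0.001]
force: [0.8, -1.2, -4.6]
gripper_width: 0.595
gripper_force: 64.9
```

Request:
step_hand --steps '[0,0,0.05,0,0,0,0,0,0.15,0,0,0,0,0,0.1,0,0,0,0,0,0,0,0,0,0,0,0,0,0,0,0,0,0,0,0,0]'

```text
time: 16.02
ee_pos: [0.607, 0.1397, 0.0636]
eef_rot: [0.0, 0.707, 0.707, 0.0]
force: [0.7, 0.0, -5.0]
gripper_width: 0.596
gripper_force: 64.9
```

Careful with the scale: shifts go in shares of 0.2 m and turns go in shares of 180 degrees. That gives: 0.012 m is 0.06, 0.01 m is 0.05.

Request:
step_hand --steps '[0,0.005,0.06,0,0,0,0,0,0.05,0,0,0,0,0,0.03,0,0,0,0,0,0,0,0,0,0,0,0,0,0,0,0,0,0,0,0,0]'

```text
time: 16.52
ee_pos: [0.6078, 0.14, 0.0351]
eef_rot: [0.0, 0.707, 0.707, 0.0]
force: [0.4, 0.2, -4.6]
gripper_width: 0.6
gripper_force: 65.0
```

Request:
step_hand --steps '[0,0,0.01,0,0,0,0,0,0.0075,0,0,0,0,0,0,0,0,0,0,0,0,0,0,0]'

```text
time: 16.85
ee_pos: [0.6076, 0.1401, 0.0315]
eef_rot: [-0.0, 0.707, 0.707, -0.0]
force: [0.1, 0.4, -3.9]
gripper_width: 0.595
gripper_force: 65.0
```

Request:
step_hand --steps '[0,0,0.0045,0,0,0,0,0,0,0,0,0,0,0,0,0,0,0]'

```text
time: 17.1
ee_pos: [0.6078, 0.14, 0.0309]
eef_rot: [0.0, 0.707, 0.707, 0.0]
force: [-0.6, -0.5, -1.8]
gripper_width: 0.6
gripper_force: 65.2
```

In the tool's units: 0.0006 m is 0.003.

Request:
step_hand --steps '[0,0,0.003,0,0,0,0,0,0,0,0,0,0,0,0,0,0,0]'

```text
time: 17.35
ee_pos: [0.6078, 0.1401, 0.0308]
eef_rot: [0.0, 0.707, 0.707, 0.0]
force: [-3.0, -0.8, 6.0]
gripper_width: 0.599
gripper_force: 66.0
```

Request:
step_hand --steps '[0,0,0,0,0,0,0,0,0,0,0,0,0,0,0,0,0,0,0,0,0,0,0,0,0,0,0,0,0,0,0,0,0,0,0,0,0,0,0,0,0,0]' --jaw 1.0

```text
time: 17.93
ee_pos: [0.6077, 0.14, 0.03]
eef_rot: [0.0, 0.707, 0.707, -0.0]
force: [-0.4, -0.4, -0.2]
gripper_width: 0.997
gripper_force: 0.0
```

Request:
step_hand --steps '[0,0,-0.1,0,0,0,0,0,-0.175,0,0,0,0,0,-0.2,0,0,0,0,0,0,0,0,0]'

```text
time: 18.27
ee_pos: [0.6114, 0.1402, 0.132]
eef_rot: [0.003, 0.707, 0.707, 0.004]
force: [2.3, -0.3, -1.1]
gripper_width: 0.999
gripper_force: 0.0
```

Request:
step_hand --steps '[-0.131,-0.043,0,0,0,0,-0.131,-0.043,0,0,0,0,-0.131,-0.043,0,0,0,0,-0.131,-0.043,0,0,0,0,-0.131,-0.043,0,0,0,0,-0.131,-0.043,0,0,0,0,-0.131,-0.043,0,0,0,0,-0.131,-0.043,0,0,0,0]'

```text
time: 18.93
ee_pos: [0.5384, -0.0708, 0.125]
eef_rot: [0.0, 0.707, 0.707, 0.0]
force: [0.8, -0.5, -0.9]
gripper_width: 1.001
gripper_force: 0.0
```

Request:
step_hand --steps '[-0.131,-0.043,0,0,0,0,-0.131,-0.043,0,0,0,0,-0.131,-0.043,0,0,0,0,-0.131,-0.043,0,0,0,0,-0.131,-0.043,0,0,0,0,-0.131,-0.043,0,0,0,0,-0.131,-0.043,0,0,0,0,-0.131,-0.043,0,0,0,0]'

```text
time: 19.6
ee_pos: [0.4695, -0.2804, 0.125]
eef_rot: [0.0, 0.707, 0.707, 0.0]
force: [0.4, -0.2, -0.4]
gripper_width: 1.0
gripper_force: 0.0
```

Request:
step_hand --steps '[0,0,0,0,0,0,0,0,0,0,0,0,0,0,0,0,0,0]'

```text
time: 19.85
ee_pos: [0.4702, -0.2788, 0.1249]
eef_rot: [-0.0, 0.707, 0.707, 0.0]
force: [0.2, 0.1, -0.0]
gripper_width: 0.997
gripper_force: 0.0
```

In the tool's units: 0.04 m is 0.2, 0.03 m is 0.15.

Request:
step_hand --steps '[0,0,0.15,0,0,0,0,0,0.2,0,0,0,0,0,0.125,0,0,0,0,0,0.06,0,0,0,0,0,0.02,0,0,0,0,0,0,0,0,0]'

```text
time: 20.35
ee_pos: [0.4701, -0.2778, 0.0132]
eef_rot: [-0.001, 0.707, 0.708, -0.0]
force: [-0.2, -0.3, -0.4]
gripper_width: 1.003
gripper_force: 0.0
```

Request:
step_hand --steps '[0,0,0,0,0,0,0,0,0,0,0,0,0,0,0,0,0,0,0,0,0,0,0,0,0,0,0,0,0,0,0,0,0,0,0,0,0,0,0,0,0,0,0,0,0,0,0,0]' --jaw 0.0

```text
time: 21.02
ee_pos: [0.4705, -0.2793, 0.0149]
eef_rot: [0.001, 0.707, 0.707, 0.0]
force: [-1.3, 0.5, 8.2]
gripper_width: 0.314
gripper_force: 58.5
```

```bash
python3 - <<'E'
from h import *
I={n:vision.get_image(n) for n in CAL}; print(arm.get_obs()["ee_pos"])
for n in I: cv2.imwrite(f"pics/b4{n}.png",I[n][:,:,::-1])
cv2.imwrite("pics/r52.png",np.hstack([cv2.resize(I["top"][130:260,160:290,::-1],None,fx=3,fy=3),cv2.resize(I["side"][130:260,210:340,::-1],None,fx=3,fy=3)]))
E
```

```text
[ 0.47053313 -0.27933029  0.01495678]
```

View pics/r52.png

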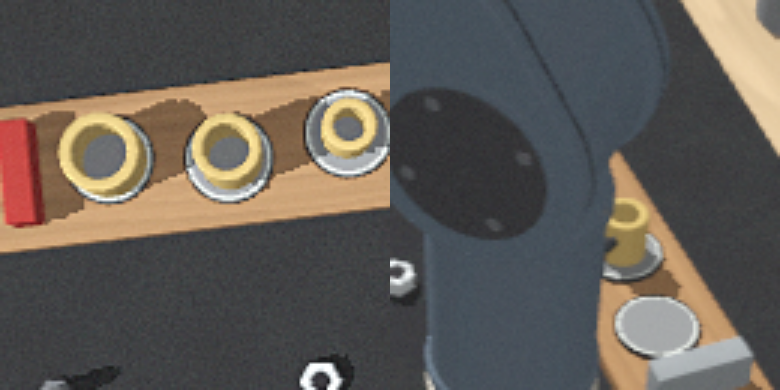

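bush_52 stands upright on seat_a, with its outer rim at about top px (193,181). bush_28 is gripped, and I'll carry it to seat_d.

In the tool's units: -0.04 m is -0.2, -0.035 m is -0.175.

Request:
step_hand --steps '[0,0,-0.075,0,0,0,0,0,-0.175,0,0,0,0,0,-0.2,0,0,0,0,0,-0.1,0,0,0,0,0,0,0,0,0]'

```text
time: 21.53
ee_pos: [0.472, -0.2806, 0.1286]
eef_rot: [0.004, 0.707, 0.707, 0.001]
force: [0.7, -0.4, -1.4]
gripper_width: 0.315
gripper_force: 59.4
```

Request:
step_hand --steps '[0.1265,0.1095,0,0,0,0,0.1265,0.1095,0,0,0,0,0.1265,0.1095,0,0,0,0,0.1265,0.1095,0,0,0,0,0.1265,0.1095,0,0,0,0,0.1265,0.1095,0,0,0,0,0.1265,0.1095,0,0,0,0,0,0,0,0,0,0]'

```text
time: 22.2
ee_pos: [0.6274, -0.0936, 0.1226]
eef_rot: [-0.001, 0.704, 0.71, 0.002]
force: [-1.0, 1.2, -2.3]
gripper_width: 0.315
gripper_force: 59.4
```

Request:
step_hand --steps '[0,0,0.05,0,0,0,0,0,0.15,0,0,0,0,0,0.1,0,0,0,0,0,0,0,0,0,0,0,0,0,0,0,0,0,0,0,0,0]'

```text
time: 22.7
ee_pos: [0.6233, -0.1031, 0.0646]
eef_rot: [0.0, 0.708, 0.707, -0.0]
force: [-0.5, -0.7, -1.1]
gripper_width: 0.313
gripper_force: 59.5
```

In the tool's units: 0.012 m is 0.06, 0.01 m is 0.05.

Request:
step_hand --steps '[0.005,0.0025,0.06,0,0,0,0,0,0.05,0,0,0,0,0,0.03,0,0,0,0,0,0,0,0,0,0,0,0,0,0,0,0,0,0,0,0,0]'

```text
time: 23.2
ee_pos: [0.624, -0.1012, 0.0362]
eef_rot: [0.0, 0.707, 0.707, 0.0]
force: [1.0, -0.3, -2.3]
gripper_width: 0.317
gripper_force: 59.5
```

Request:
step_hand --steps '[0,0,0.01,0,0,0,0,0,0.005,0,0,0,0,0,0,0,0,0,0,0,0,0,0,0]'

```text
time: 23.53
ee_pos: [0.6239, -0.1011, 0.0331]
eef_rot: [0.0, 0.707, 0.707, 0.0]
force: [0.6, 0.3, -2.6]
gripper_width: 0.312
gripper_force: 59.6
```

In the tool's units: -0.001 m is -0.005, 0.0007 m is 0.0035.

Request:
step_hand --steps '[-0.005,0,0,0,0,0,0,0,0,0,0,0,0,0,0.0035,0,0,0,0,0,0,0,0,0]'

```text
time: 23.87
ee_pos: [0.6239, -0.1023, 0.033]
eef_rot: [0.0, 0.707, 0.707, 0.0]
force: [-3.3, -0.1, 6.7]
gripper_width: 0.311
gripper_force: 60.2
```

Request:
step_hand --steps '[0,0,0.0025,0,0,0,0,0,0,0,0,0,0,0,0,0,0,0]'

```text
time: 24.12
ee_pos: [0.6239, -0.1023, 0.033]
eef_rot: [0.0, 0.707, 0.707, 0.0]
force: [-4.3, -0.1, 11.0]
gripper_width: 0.318
gripper_force: 60.7
```

In the tool's units: -0.0008 m is -0.004.

Request:
step_hand --steps '[0,0,-0.004,0,0,0,0,0,0,0,0,0,0,0,0,0,0,0,0,0,0,0,0,0,0,0,0,0,0,0,0,0,0,0,0,0,0,0,0,0,0,0]' --jaw 1.0

```text
time: 24.7
ee_pos: [0.6238, -0.1021, 0.0325]
eef_rot: [-0.0, 0.707, 0.707, -0.0]
force: [-0.5, -0.4, 0.4]
gripper_width: 1.002
gripper_force: 0.0
```

Request:
step_hand --steps '[0,0,-0.1,0,0,0,0,0,-0.175,0,0,0,0,0,-0.175,0,0,0,0,0,-0.15,0,0,0,0,0,0,0,0,0]'

```text
time: 25.12
ee_pos: [0.6269, -0.1031, 0.1589]
eef_rot: [0.004, 0.707, 0.707, 0.003]
force: [1.1, -0.5, 0.7]
gripper_width: 1.001
gripper_force: 0.0
```

Request:
step_hand --steps '[0.175,-0.07,0,0,0,0,0.175,-0.07,0,0,0,0,0.175,-0.07,0,0,0,0,0.175,-0.07,0,0,0,0,0.175,-0.07,0,0,0,0,0.175,-0.07,0,0,0,0,0.175,-0.07,0,0,0,0,0.175,-0.07,0,0,0,0]'

```text
time: 25.78
ee_pos: [0.5109, 0.1795, 0.1526]
eef_rot: [0.0, 0.707, 0.707, 0.0]
force: [0.6, 1.9, 0.1]
gripper_width: 1.001
gripper_force: 0.0
```

Request:
step_hand --steps '[0.175,-0.07,0,0,0,0,0.175,-0.07,0,0,0,0,0.175,-0.07,0,0,0,0,0.175,-0.07,0,0,0,0,0,0,0,0,0,0,0,0,0,0,0,0]'

```text
time: 26.28
ee_pos: [0.4543, 0.3206, 0.1522]
eef_rot: [-0.0, 0.705, 0.709, -0.0]
force: [-0.1, -1.2, -0.1]
gripper_width: 0.998
gripper_force: 0.0
```

```bash
python3 - <<'E'
from h import *
I={n:vision.get_image(n) for n in CAL}; print(arm.get_obs()["ee_pos"])
for n in I: cv2.imwrite(f"pics/b5{n}.png",I[n][:,:,::-1])
cv2.imwrite("pics/f.png",np.vstack([cv2.resize(I["top"][140:220,150:350,::-1],None,fx=4,fy=4,interpolation=cv2.INTER_CUBIC)]))
cv2.imwrite("pics/fs.png",cv2.resize(I["side"][120:270,200:350,::-1],None,fx=4,fy=4,interpolation=cv2.INTER_CUBIC))
for d,s in((52,"a"),(44,"b"),(36,"c"),(28,"d")): print(d,s,onseat(I,s,d))
E
```

```text
[0.45602009 0.31724432 0.15244492]
52 a {'top': ((np.float64(45.431372549019606), np.float64(-8.0), np.float64(-8.0)), 535), 'side': ((np.float64(111.08235294117647), np.float64(-2.5), np.float64(2.0)), 691)}
44 b {'top': ((np.float64(43.498039215686276), np.float64(0.5), np.float64(-2.5)), 453), 'side': ((np.float64(154.8313725490196), np.float64(1.0), np.float64(3.0)), 749)}
36 c {'top': ((np.float64(46.2235294117647), np.float64(-3.0), np.float64(-0.5)), 305), 'side': ((np.float64(104.84705882352941), np.float64(4.0), np.float64(3.0)), 501)}
28 d {'top': ((np.float64(42.12941176470588), np.float64(-1.0), np.float64(-3.5)), 223), 'side': ((np.float64(122.16470588235293), np.float64(3.0), np.float64(-0.5)), 510)}
```

View pics/f.png

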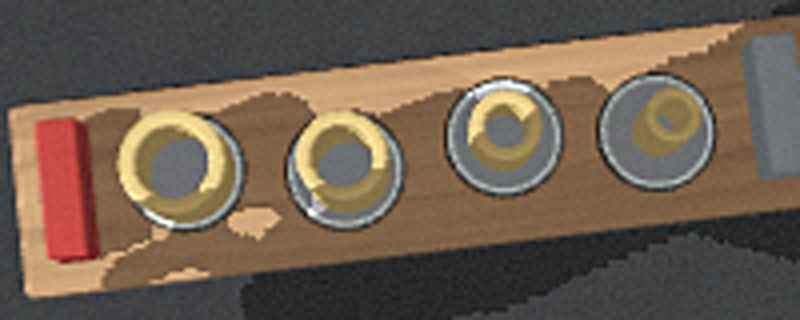

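View pics/fs.png

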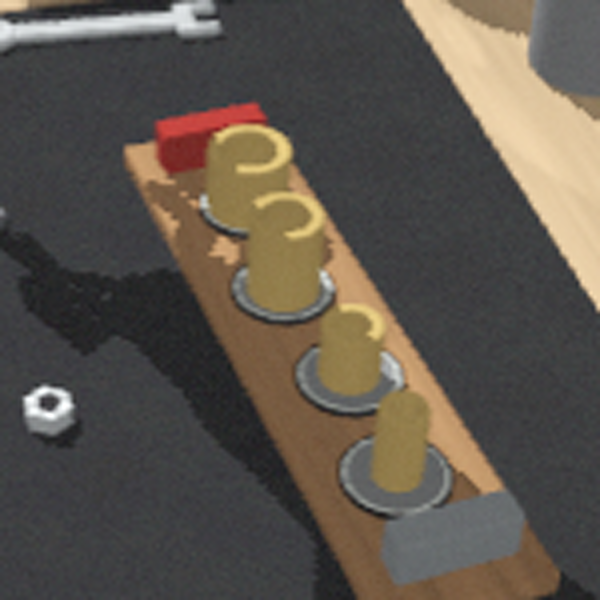

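All four stand upright on their own seats in the right order, from red to grey: 52, 44, 36, 28. Next I'll triangulate the rim centres. Top px: (192.4,179.9), (234.9,178.1), (275.9,171.1), (317.1,168.9). Side px: (262.1,157.1), (271.4,173.9), (287.9,200.9), (300.9,221.4).

```bash
python3 - <<'E'
from h import *
for s,d,a,b in (("a",52,(192.4,179.9),(262.1,157.1)),("b",44,(234.9,178.1),(271.4,173.9)),("c",36,(275.9,171.1),(287.9,200.9)),("d",28,(317.1,168.9),(300.9,221.4))):
    z=.021+DIM[d]/1e3; S=np.array(SEAT[s]); X,r=tri(a,b)
    f=lambda v:(1e3*(v[:2]-S)).round(1)
    print(d,"tri",f(X),"z",X[2].round(4),"exp",z,"top",f(atz("top",a,z)),"side",f(atz("side",b,z)))
E
```

```text
52 tri [-0.3  0.8] z 0.0629 exp 0.065 top [-0.1  0.4] side [-1.9 -1.9]
44 tri [ 0.7 -0.5] z 0.0743 exp 0.077 top [ 1.1 -0.8] side [-1.5 -3.7]
36 tri [-0.1  1.8] z 0.0573 exp 0.059 top [0.  1.8] side [-1.4 -0. ]
28 tri [-0.6  1. ] z 0.0691 exp 0.07100000000000001 top [-1.1  1.4] side [-1.2 -0.8]
```

All four bushes are within about 2 mm of their seat centres, upright and free, and the arm is clear of them. Handing in.

```bash
python3 -c "
from plant import arm, vision, workorder
print(workorder.hand_in())"
```

```text
the job is handed in; nothing more can be done
None
```

Job handed in at about 26 s on the robot's clock: bushes 52, 44, 36 and 28 stand upright and free on seats a to d, from the red block to the grey block, each measured within about 2 mm of its seat's centre.

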